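# Clamp the jam jar if it is loose, twist off its cap and hold it over the mouth

## Task

Open the tight jam jar that stands in the jar vise for breakfast. If the vise's sliding jaw stands off the jar, first push it up snug against the glass so that the jar cannot turn with its cap; if it is snug already, go straight on. Then twist the red cap anticlockwise until its threads let go, lift it off and finish holding it level in the gripper just above the open jar, without having turned or lifted the jar in the vise and without disturbing the other things on the worktop.

Things in the scene. Friction and masses are not known exactly. Their poses are not given: they have to be found in the camera images.
- jar_vise: Jar vise fixed to the worktop: wooden board 130 x 250 mm, its top at 12 mm, with aluminium end blocks (46 mm high), two steel guide rods and rubber-faced V jaws (54 mm high). Origin under the board near its middle, z up; y points along the rods from the sliding jaw to the fixed V jaw. The jar stands 45 mm from the origin along +y.
- vise_seat (a point): The point on the board's top where the middle of the jar's underside belongs (12 mm above the worktop).
- jaw (a joint): Gap of the sliding jaw in m: 0 when its rubber faces touch the jar, up to 0.022 as it stands off along the vise's -y; up to 0.003 counts as snug. Starts from 0.0005 to 0.010. It slides stiffly (about 9 N) and stays where it is left; a push of 15 to 18 N seats it firmly on the jar.
- jaw_grip (a point): Middle of the top of the sliding jaw's black upright grip tab, moves with the jaw. Tab: 14 mm thick along the vise's x, 26 mm along its y, top at 81 mm above the worktop, upper 50 mm free; 98 mm from the jar's axis when closed. Pinch it across its thickness or push it from behind, along the vise's +y, to close the jaw.
- jar: Hexagonal glass jam jar with red jam, 60 mm across flats, 69 mm across corners, about 0.38 kg, loose on the vise board against the fixed jaw; unclamped it turns along with its cap. Origin: centre of its underside; z up. Body 80 mm high, shoulder to 91 mm, neck 45 mm wide with three thread ridges, rim at 108 mm.
- jar_mouth (a point): Centre of the jar's rim (108 mm above its underside).
- cap: Red metal twist-off cap, 60 mm diameter, 21 mm high, fluted, 0.05 kg, spring-loaded white liner inside. Origin: centre of its lower edge; z up. Screwed tight, its lower edge is 94 mm above the jar's underside (106 mm above the worktop). It takes roughly 0.2 to 0.4 N m to turn; pulled while still engaged, it lifts the jar.
- cap_top (a point): Centre of the cap's top face, 21 mm above its lower edge. Turned anticlockwise seen from above, the cap climbs 1.5 mm over 62 degrees; there its three lugs leave the threads and it lifts straight off. From about 105 degrees the lugs run against the next threads, so 70 to 95 degrees is right. The liner pushes the cap up with 12 N when tight, 5 N at letting go, 0 N 2 mm higher.
- breakfast_tray: Pink-striped melamine tray 246 x 320 x 14 mm with the plate and spoon on it, right of the vise; leave alone. Origin: centre of its underside.
- side_plate: Pink plate, 170 mm, on the tray; leave alone.
- teaspoon: Teaspoon, 139 mm, on the tray; leave alone.
- green_cup: Green cup, 88 x 113 x 60 mm; leave alone.
- honey_jar: Honey jar with a white lid, 61 mm wide, 111 mm high; leave alone.
- salt_shaker: Salt shaker, 44 mm wide, 90 mm high; leave alone.
- mandarin: Orange mandarin, 55 mm; leave alone.
- lemon: Yellow lemon, 78 x 55 mm; leave alone.
There are look-alikes about, which are no part of the job. There is more than one size of the cap; the job needs the smaller.

How it is judged:
By the outcome, as a careful person would: the job done as asked, in the order asked, and still so for the second after the job is handed in, while the arm keeps its last pose, push and grip.
It also fails if it takes over 58 s, if anything falls off the work surface, if the arm or the gripper's body presses on something with over 40 N, if the wrist force passes 120 N, or if a joint passes its speed limit or range.

## Robot

A 6-joint arm with a two-finger parallel gripper is mounted at the origin on a cart in front of the work surface, level with it; the furniture and walls round the work are solid. World frame = base frame: x ahead of the robot, y to its left, z up, the work surface at z = 0. Lengths are in mm, angles in rad, forces in N, time in s.
With the tool pointing down it reaches from about 300 to 825 mm from the base axis. Payload 5.4 kg.
Tool frame: the origin (TCP) lies at the very end of the fingers, on their centre line; the grasp point (between the pads) lies arm.hold_point_z behind it (arm.hold_point_z is the distance from the TCP to the grasp point, in mm); z points along the fingers, y is the line along which they close (so a half turn about z gives the same grasp; the last joint's range is limited). The gripper opens to 92 mm and grips with 3 to 60 N. Pads are 20 mm wide; open, the fingers measure 128 mm over their backs; the gripper's body (75 mm by 189 mm) begins 69 mm behind the grasp point.
Start: joints at [1.059, 0.158, 1.597, -0, 1.386, -0.21], TCP at [170.923, 548.991, 214.601] pointing down, gripper open.
Joint ranges: [-2.91, 2.91], [-0.94, 2.29], [0.18, 2.7], [-1.29, 4.43], [0.17, 2.64], [-3, 3]. Speed limits (rad/s): [2.57, 2.57, 3.14, 3.14, 3.14, 3.14].

## Interface

Orientations are given as a unit quaternion [w, x, y, z].
In Python, from bench import arm, eyes, order gives the robot as it stands.
- The arm moves only by the shell command python3 -m creep 'ROWS' [FORCE]. ROWS is rows parted by semicolons, their numbers by spaces, 1 to 10 of them, each of 7 numbers: dx, dy, dz in mm, then a rotation vector rx, ry, rz in rad, then the finger opening in mm; each row shifts and turns the commanded pose from where the row before left it, along the tool's axes as they then stand; what a row does not reach is not made up. A row lasts 1/12 s, in which the tool goes at most 41.7 mm and 0.125 rad, less where a joint would pass 70% of its speed; a pose out of reach is approached as far as the arm can. The fingers move at their own pace and stop on an object; FORCE is the grip in N (left out, the last holds). Time passes only in rows, so rows that do not move let the fingers close. It prints the time, the measured TCP pose, the force, the opening and the grip force at its end.
- arm.get_state(): the state, without advancing time (a new reading comes with each control period).
- eyes.camera(name): name is "scene" or "top" or "wrist"; returns (picture, depth): 480x640x3 uint8, red, green, blue; 480x640 float32, mm along the optical axis (not along the pixel's ray), 0 where there is no reading.
- eyes.camera_params(name): a dict with "intrinsics" (3x3 intrinsics, pixels), "eye" and "rotation" of the camera in the world. Camera axes: x right, y down, z forward; pixel columns grow to the right and rows downward; lengths in mm; the calibration is good to about 2 mm. A picture is of the moment at which its call begins: read the wrist's pose just before it. camera_params takes no time and is no camera call; for the wrist camera it gives the pose at the moment of the call.
- order.sign_off(): hands the job in; it is judged then, once.
The state is a dict: "time_s": time; "joints": joint angles; "joint_vel": joint speeds; "joint_torque": joint torques, N m; "position": TCP position; "ee_rot": TCP orientation; "ft_force": force on the tool from outside, world axes, zero at the start; "wrist_torque": the same for the moment, N m; "width": finger opening in mm; "finger_force": force on a finger pad.
Only numpy, scipy, OpenCV 4.12 (cv2) and the standard library are available. Lean on these libraries where they do the work, as an engineer would, in place of code of your own. Each camera call takes 0.05 s, during which the arm holds its last target. There are 200 camera calls.

## Working session

There is one attempt and no reset: what is moved stays moved. The work goes in short steps, Python scripts to look and compute and a shell command to move; the robot and the scene stay as the last step left them, time stands still between calls to the robot, and variables do not carry over. Pictures are saved under pics/ and viewed, at most 10 in all, crops included, and the job is handed in when it is done.

```bash
ls; mkdir -p pics; python3 - <<'E'
from bench import arm, eyes, order
import cv2,numpy as np
s=arm.get_state();print(s,arm.hold_point_z)
for n in("top","scene"):
    p,d=eyes.camera(n);c=eyes.camera_params(n);print(n,c)
    cv2.imwrite(f"pics/{n}1.png",p[:,:,::-1]);np.savez(f"pics/{n}1.npz",d=d,p=p,K=c["intrinsics"],e=c["eye"],R=c["rotation"])
E
```

```text
pics
{'time_s': 0.0, 'joints': array([ 1.05887491e+00,  1.59041664e-01,  1.59818664e+00,  1.48732378e-05,
        1.38614763e+00, -2.10126745e-01]), 'joint_vel': array([-1.13217212e-03,  9.72363901e-04,  4.47904162e-04,  2.09639656e-05,
       -1.20612889e-03, -7.84563403e-04]), 'joint_torque': array([-1.22761343e-03, -3.85594225e+01, -3.22096145e+01,  6.97688176e-02,
        3.83637333e-02, -1.36872141e-04]), 'position': array([170.64387266, 548.4762463 , 213.64587133]), 'ee_rot': array([-3.21794554e-04,  1.50326630e-01,  9.88635984e-01, -8.31580571e-04]), 'ft_force': array([0.55517608, 0.38567382, 0.17712956]), 'wrist_torque': array([ 0.06668187,  0.01408368, -0.01113515]), 'finger_force': 0.0, 'width': 92.15304343368267} 18.700000000000003
top {'intrinsics': array([[437.21658768,   0.        , 324.20886244],
       [  0.        , 437.21658768, 237.75228887],
       [  0.        ,   0.        ,   1.        ]]), 'eye': array([ 409.53051383,  -90.62020866, 1443.71051804]), 'rotation': array([ 0.05381216, -0.70365355,  0.70651177, -0.05307593])}
scene {'intrinsics': array([[528.8585177 ,   0.        , 312.58486558],
       [  0.        , 528.8585177 , 235.62767078],
       [  0.        ,   0.        ,   1.        ]]), 'eye': array([-224.6757472 , -473.73879826, 1124.70381238]), 'rotation': array([-0.30173419,  0.79481542, -0.49032918,  0.19183908])}
```

View pics/top1.png

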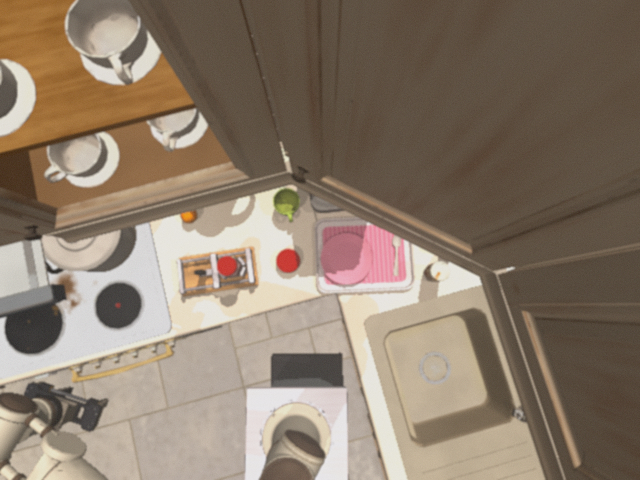

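View pics/scene1.png

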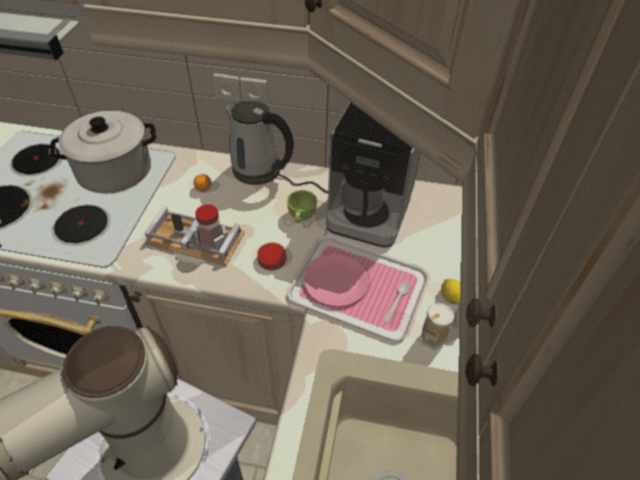

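The top view shows the vise around px (218,272), with the cap on the jar at (228,266) and the black tab at (200,273). The larger look-alike cap lies at (288,261), the cup at (287,203) and the mandarin at (189,215).

```bash
cat > h.py <<'E'
import numpy as np,cv2
from scipy.spatial.transform import Rotation as Ro
def rot(q): return Ro.from_quat(np.asarray(q)[[1,2,3,0]]) # wxyz
def cloud(d,K,e,R):
    v,u=np.mgrid[:480,:640]
    c=np.stack([(u-K[0,2])*d/K[0,0],(v-K[1,2])*d/K[1,1],d],-1)
    return c@rot(R).as_matrix().T+e
def shot(n,f):
    from bench import eyes
    c=eyes.camera_params(n);p,d=eyes.camera(n)
    cv2.imwrite(f"pics/{f}.png",p[:,:,::-1])
    np.savez(f"pics/{f}.npz",d=d,p=p,K=c["intrinsics"],e=c["eye"],R=c["rotation"])
    return p,d,cloud(d,c["intrinsics"],c["eye"],c["rotation"])
def load(f):
    z=np.load(f"pics/{f}.npz");return z["p"],z["d"],cloud(z["d"],z["K"],z["e"],z["R"])
E
python3 - <<'E'
from h import *
for n in("top1","scene1"):
    p,d,P=load(n);pi=p.astype(int)
    r=(pi[...,0]>130)&(pi[...,1]<60)&(pi[...,2]<60)&(d>0)
    k,l,s,c=cv2.connectedComponentsWithStats(r.astype(np.uint8))
    for i in range(1,k):
        if s[i,4]>60:
            Q=P[l==i];t=Q[Q[:,2]>np.percentile(Q[:,2],60)-4];print(n,c[i],s[i,4],np.median(t,0),(Q.min(0)+Q.max(0))/2,np.ptp(Q,0))
p,d,P=load("top1")
b=P[230:305,170:265].reshape(-1,3)
m=(b[:,2]>6)&(b[:,2]<200)
print(cv2.minAreaRect(b[m][:,:2].astype(np.float32)))
# tab: dark, z>60
pi=p.astype(int);t=(pi.sum(-1)<200)&(P[...,2]>55)&(P[...,2]<100);t[:230]=0;t[305:]=0;t[:,:170]=0;t[:,265:]=0
print("tab",t.sum(),P[t].mean(0),np.argwhere(t).mean(0))
cv2.imwrite("pics/crop1.png",cv2.resize(p[225:310,165:270,::-1],None,fx=6,fy=6,interpolation=cv2.INTER_CUBIC))
E
```

```text
top1 [287.21505376 256.10752688] 93 [565.65714947  28.58006256  28.652207  ] [563.96803445  31.6146156   27.34559837] [42.41567206 58.99659626 18.45536474]
scene1 [206.30508475 212.07627119] 236 [527.75216516 203.81298611 127.06062107] [527.12062571 203.23299626 126.93070592] [54.82534939 56.80898709 12.99173626]
scene1 [270.08310992 253.22252011] 373 [551.83391024  28.75426868  28.02214024] [553.40955703  31.08742022  28.38195556] [72.72665463 61.50969453 14.84160113]
((535.934814453125, 263.2513427734375), (310.9158020019531, 240.91903686523438), 89.77162170410156)
tab 6 [509.3477101  297.16123141  74.2045337 ] [272.66666667 200.83333333]
```

View pics/crop1.png

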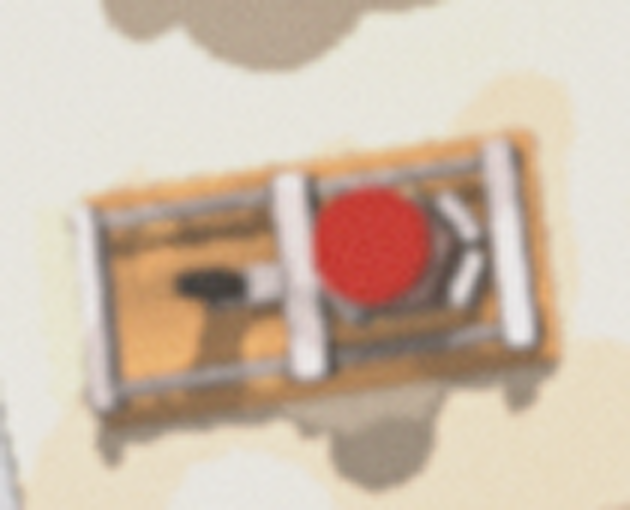

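```bash
python3 - <<'E'
from h import *
z=np.load("pics/top1.npz");K,e,R=z["K"],z["e"],rot(z["R"]).as_matrix()
def ray(u,v,h):
    r=R@np.array([(u-K[0,2])/K[0,0],(v-K[1,2])/K[1,1],1]);return e+r*(h-e[2])/r[2]
f=lambda x,y,h:ray(x/6+165-.4,y/6+225-.4,h)
print("cap",f(372,246,127),"tab",f(208,285,81))
c=[f(*q,12) for q in((85,203),(532,128),(560,355),(103,428))]
for a,b in((0,1),(1,2),(2,3),(3,0)):
    w=c[b]-c[a];print(np.linalg.norm(w),np.degrees(np.arctan2(w[1],w[0])))
print("ctr",sum(c)/4)
import bench;s=bench.arm.get_state();print(rot(s["ee_rot"]).as_matrix())
cp=bench.eyes.camera_params("wrist");print(cp, rot(s["ee_rot"]).inv().apply(cp["eye"]-s["position"]),(rot(s["ee_rot"]).inv()*rot(cp["rotation"])).as_matrix())
E
```

```text
cap [526.50456036 205.27183826 127.        ] tab [510.63982135 300.22048887  81.        ]
247.65166908218393 -80.59352126175355
125.77399622537465 -171.8766177763948
249.6566850744033 98.83684083632558
123.35417749931698 7.172192475232084
ctr [519.50019339 258.79004811  12.        ]
[[-9.54799475e-01  2.97249521e-01 -8.27543065e-04]
 [ 2.97250462e-01  9.54798413e-01 -1.46724603e-03]
 [ 3.53998626e-04 -1.64691330e-03 -9.99998581e-01]]
{'intrinsics': array([[367.73080666,   0.        , 325.44174089],
       [  0.        , 367.73080666, 239.60162458],
       [  0.        ,   0.        ,   1.        ]]), 'eye': array([ 93.50693814, 573.52691302, 383.06921317]), 'rotation': array([0.1169704 , 0.79684216, 0.58663669, 0.08495813])} [  81.15984604    0.67926391 -169.30190602] [[-3.10607849e-05 -9.58100385e-01 -2.86432631e-01]
 [ 9.99999981e-01  2.60638929e-05 -1.95622300e-04]
 [ 1.94891351e-04 -2.86432631e-01  9.58100365e-01]]
```

```bash
R="-35 -15 -1.3 0 0 0 92"; python3 -m creep '-35 -15 -1.3 0 0 0 92; -35 -15 -1.3 0 0 0 92; -35 -15 -1.3 0 0 0 92; -35 -15 -1.3 0 0 0 92; -35 -15 -1.3 0 0 0 92; -35 -15 -1.3 0 0 0 92; -35 -15 -1.3 0 0 0 92; -35 -15 -1.3 0 0 0 92; -35 -15 -1.3 0 0 0 92; -35 -15 -1.3 0 0 0 92'
python3 -m creep '-35 -15 -1.3 0 0 0.1 92; -35 -15 -1.3 0 0 0.12 92; 0 0 0 0 0 0.12 92; 0 0 0 0 0 0.12 92; 0 0 0 0 0 0.12 92; 0 0 0 0 0 0.12 92; 0 0 0 0 0 0.12 92; 0 0 0 0 0 0.12 92; 0 0 0 0 0 0.12 92; 0 0 0 0 0 0.055 92'
python3 - <<'E'
from h import *
from bench import arm
s=arm.get_state();print(s["position"],rot(s["ee_rot"]).as_matrix())
shot("wrist","w1")
E
```

```text
time_s: 0.93
position: [461.4, 300.2, 227.3]
ee_rot: [-0.0, 0.15, 0.989, -0.0]
ft_force: [-0.1, -0.1, 0.3]
width: 91.9
finger_force: 0.0
time_s: 1.77
position: [515.5, 249.4, 229.6]
ee_rot: [-0.0, 0.653, 0.758, -0.0]
ft_force: [0.2, -0.5, -0.6]
width: 92.2
finger_force: 0.0
[515.4869706  249.4353047  229.59991834] [[-1.47956088e-01  9.88993340e-01 -1.08159202e-03]
 [ 9.88993926e-01  1.47955887e-01 -2.64493660e-04]
 [-1.01554562e-04 -1.10882138e-03 -9.99999380e-01]]
```

View pics/w1.png

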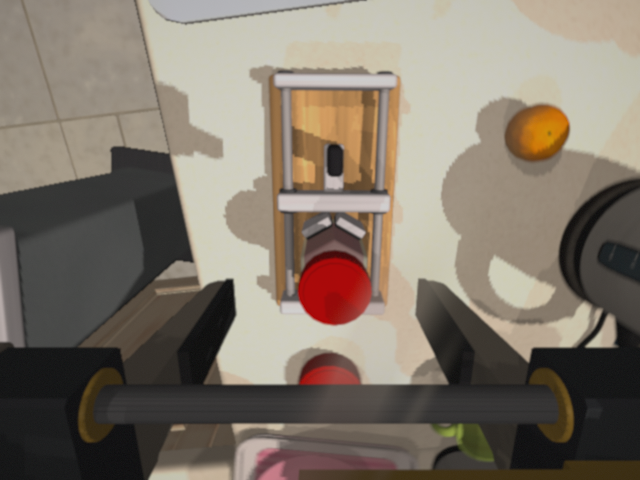

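The wrist view shows the tab at (335,158), the sliding jaw's crossbar at (333,203) with its V pads at (316,227) and (350,226), and the cap at (335,288). The vise lies almost vertical in the picture. Next I measure the tab-to-cap distance.

```bash
python3 - <<'E'
from h import *
p,d,P=load("w1");pi=p.astype(int)
z=np.load("pics/w1.npz");K,e,R=z["K"],z["e"],rot(z["R"]).as_matrix()
def ray(u,v,h):
    r=R@np.array([(u-K[0,2])/K[0,0],(v-K[1,2])/K[1,1],1]);return e+r*(h-e[2])/r[2]
r=(pi[...,0]>110)&(pi[...,1]<60)&(pi[...,2]<60);r[:, :280]=0;r[:,390:]=0;r[335:]=0;r[:240]=0
Q=P[r&(P[...,2]>121)];print("captop n",len(Q),Q[:,2].mean(),Q.min(0),Q.max(0),cv2.minEnclosingCircle(Q[:,:2].astype(np.float32)))
m=np.zeros((480,640),bool);m[135:185,318:352]=1
for lo,hi in((70,90),):
    T=P[m&(P[...,2]>lo)&(P[...,2]<hi)];print("tab",len(T),T.mean(0),cv2.minAreaRect(T[:,:2].astype(np.float32)))
dk=(pi.sum(-1)<120)&m;ys,xs=np.where(dk);print("dark px",xs.min(),xs.max(),ys.min(),ys.max(),P[dk].mean(0),[np.round(ray((xs.min()+xs.max())/2,v,81)) for v in(ys.min(),ys.max())])
# jaw bar & rods
for n,(u0,u1,v0,v1,lo,hi) in dict(bar=(275,395,185,215,45,62),end=(270,400,68,92,40,50),fix=(275,390,290,318,40,62)).items():
    m=np.zeros((480,640),bool);m[v0:v1,u0:u1]=1
    T=P[m&(P[...,2]>lo)&(P[...,2]<hi)];print(n,len(T),T.mean(0),cv2.minAreaRect(T[:,:2].astype(np.float32)))
    ab=np.polyfit(T[:,0],T[:,1],1);print("ang",np.degrees(np.arctan(ab[0])))
cv2.imwrite("pics/crop2.png",cv2.resize(p[140:320,265:405,::-1],None,fx=4,fy=3.3,interpolation=cv2.INTER_CUBIC))
E
```

```text
captop n 3660 127.58715580294208 [499.34552476 178.26251942 121.92649635] [556.8225583  330.33112023 398.91098027] ((520.2689819335938, 254.72076416015625), 77.37894439697266)
tab 494 [514.55046769 306.02884169  78.98231382] ((514.68212890625, 305.5598449707031), (13.884456634521484, 25.630704879760742), 8.533339500427246)
dark px 328 341 145 174 [514.66869404 307.13355982  81.06248472] [array([513., 319.,  81.]), array([517., 295.,  81.])]
bar 3 [526.27546113 264.67376707  45.16276848] ((514.0916137695312, 260.60382080078125), (82.84967041015625, 8.769872665405273), 11.938075065612793)
ang 8.923647450913192
end 1368 [504.53399776 373.75044497  41.16550947] ((504.8545227050781, 373.4273376464844), (110.14423370361328, 11.538686752319336), 8.037517547607422)
ang 8.472148901870293
fix 555 [533.83165928 152.17920104  44.67895502] ((538.072021484375, 152.40931701660156), (111.26069641113281, 15.145236015319824), 8.415596008300781)
ang 8.290326226028794
```

View pics/crop2.png

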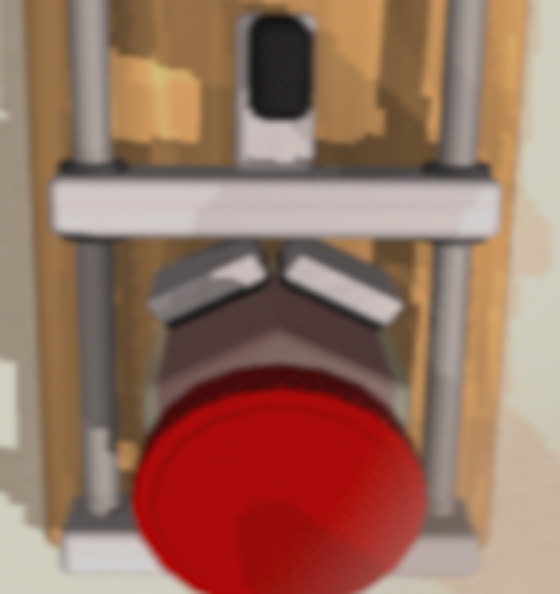

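```bash
python3 - <<'E'
from h import *
p,d,P=load("w1");pi=p.astype(int)
z=np.load("pics/w1.npz");K,e,R=z["K"],z["e"],rot(z["R"]).as_matrix()
r=(pi[...,0]>110)&(pi[...,1]<60)&(pi[...,2]<60);r[:, :280]=0;r[:,390:]=0;r[335:]=0;r[:240]=0
r&=(P[...,2]>123)&(P[...,2]<133)&(P[...,1]<250)
Q=P[r];(cx,cy),rad=cv2.minEnclosingCircle(Q[:,:2].astype(np.float32));print(len(Q),np.median(Q[:,2]),cx,cy,rad, cv2.minAreaRect(Q[:,:2].astype(np.float32)))
u=np.array([.147,-.989]);t=np.array([514.6,306])
for c in((cx,cy),):
  c=np.array(c);w=c-t;print("along",w@u,"lat",w@[u[1],-u[0]],np.degrees(np.arctan2(w[1],w[0])))
# jaw and jar distance: glass flat next to pads
m=np.zeros((480,640),bool);m[205:250,295:375]=1
# profile along image column through left/right V pad normals
for col in(318,326,334,342,350):
    print(col,[(v,int(P[v,col,2]),round(float((P[v,col,:2]-t)@u),1)) for v in range(196,256,3)])
E
```

```text
3647 126.94051059355058 528.82568359375 207.8323516845703 29.786571502685547 ((527.292236328125, 208.1285858154297), (58.01988220214844, 54.028865814208984), 70.41651153564453)
along 99.17897967224121 lat 0.36144322814943647 -81.75454340928532
318 [(196, 42, 36.5), (199, 41, 39.7), (202, 42, 42.5), (205, 42, 45.5), (208, 42, 48.5), (211, 40, 52.0), (214, 18, 59.8), (217, 32, 59.9), (220, 45, 59.8), (223, 53, 60.9), (226, 52, 64.2), (229, 53, 66.9), (232, 53, 69.9), (235, 48, 74.5), (238, 58, 74.6), (241, 70, 74.0), (244, 79, 74.0), (247, 89, 73.7), (250, 92, 75.6), (253, 95, 77.4)]
326 [(196, 41, 36.7), (199, 43, 39.3), (202, 41, 42.6), (205, 42, 45.4), (208, 42, 48.4), (211, 41, 51.7), (214, 40, 54.9), (217, 53, 55.0), (220, 52, 58.2), (223, 53, 60.8), (226, 52, 64.2), (229, 52, 67.2), (232, 52, 70.1), (235, 63, 70.1), (238, 74, 69.9), (241, 85, 69.4), (244, 91, 70.3), (247, 94, 72.3), (250, 95, 74.6), (253, 112, 71.4)]
334 [(196, 41, 36.6), (199, 43, 39.4), (202, 43, 42.3), (205, 43, 45.2), (208, 42, 48.3), (211, 41, 51.7), (214, 10, 61.7), (217, 19, 62.8), (220, 17, 66.6), (223, 3
[... 172 characters left out ...]
5, 70.5)]
342 [(196, 41, 36.6), (199, 42, 39.5), (202, 42, 42.5), (205, 41, 45.6), (208, 42, 48.5), (211, 41, 51.7), (214, 34, 56.3), (217, 49, 55.8), (220, 52, 58.3), (223, 52, 61.1), (226, 53, 63.9), (229, 53, 66.8), (232, 50, 70.7), (235, 62, 70.4), (238, 72, 70.3), (241, 84, 69.7), (244, 90, 70.5), (247, 94, 72.1), (250, 95, 74.5), (253, 112, 71.6)]
350 [(196, 40, 36.9), (199, 43, 39.3), (202, 42, 42.3), (205, 42, 45.4), (208, 43, 48.1), (211, 41, 51.7), (214, 12, 61.3), (217, 26, 61.3), (220, 41, 60.8), (223, 53, 61.0), (226, 52, 64.1), (229, 51, 67.5), (232, 53, 70.0), (235, 43, 75.7), (238, 57, 74.9), (241, 67, 74.7), (244, 79, 74.1), (247, 88, 74.0), (250, 93, 75.2), (253, 94, 77.4)]
```

```bash
python3 -m creep '29 2.5 0 0 0 0 0; 29 2.5 0 0 0 0 0; 29 2.5 5 0 0 0 0; 0 0 35 0 0 0 0; 0 0 35 0 0 0 0; 0 0 35 0 0 0 0; 0 0 35 0 0 0 0; 0 0 28 0 0 0 0; 0 0 0 0 0 0 0; 0 0 0 0 0 0 0' 20
python3 -m creep '-4 0 0 0 0 0 0; -1 0 0 0 0 0 0;-1 0 0 0 0 0 0'
python3 - <<'E'
from h import *
from bench import arm
s=arm.get_state();print(s["position"],s["ft_force"],(s["position"][:2]-[514.6,306])@[.147,-.989],(s["position"][:2]-[514.6,306])@[.989,.147])
shot("wrist","w2")
E
```

```text
time_s: 2.65
position: [508.4, 336.0, 55.7]
ee_rot: [-0.001, 0.65, 0.76, -0.002]
ft_force: [0.7, 0.1, 0.6]
width: 27.1
finger_force: 0.0
time_s: 2.9
position: [512.7, 331.1, 59.9]
ee_rot: [0.001, 0.651, 0.759, 0.002]
ft_force: [-0.3, -0.3, 0.6]
width: 7.4
finger_force: 0.0
[512.67642065 331.12657747  59.91197212] [-0.26104786 -0.25823561  0.60489175] -25.132951286991833 1.7911869084410088
```

View pics/w2.png

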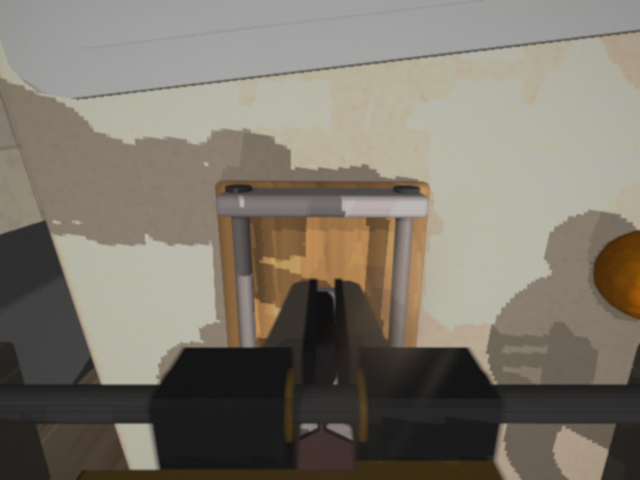

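The closed fingers stand just behind the tab at (325,310), centred between the rods. I'll creep forward and watch the force.

```bash
python3 -m creep '0 0 0 0 0 0 0; -0.7 -0.6 0 0 0 0 0;-0.7 -0.6 0 0 0 0 0;0 0 0 0 0 0 0'; python3 -m creep '-0.7 0 0 0 0 0 0;-0.7 0 0 0 0 0 0;0 0 0 0 0 0 0'
```

```text
time_s: 3.28
position: [509.7, 329.1, 57.3]
ee_rot: [0.0, 0.651, 0.759, -0.0]
ft_force: [0.2, -0.6, 0.7]
width: 0.4
finger_force: 0.0
time_s: 3.53
position: [510.0, 327.7, 57.1]
ee_rot: [-0.0, 0.651, 0.759, -0.0]
ft_force: [0.8, -0.5, -0.1]
width: 0.7
finger_force: 0.0
```

```bash
python3 -m creep '-0.7 0 0 0 0 0 0;-0.7 0 0 0 0 0 0;0 0 0 0 0 0 0'
```

```text
time_s: 3.78
position: [510.0, 327.6, 57.2]
ee_rot: [-0.001, 0.651, 0.759, 0.001]
ft_force: [-0.5, 5.8, -2.1]
width: -0.0
finger_force: 2.8
```

```bash
python3 -m creep '-0.7 0 0 0 0 0 0;-0.7 0 0 0 0 0 0;0 0 0 0 0 0 0'
```

```text
time_s: 4.03
position: [510.1, 327.1, 57.2]
ee_rot: [-0.001, 0.651, 0.759, 0.002]
ft_force: [-0.7, 8.0, -1.4]
width: 0.3
finger_force: 4.2
```

```bash
python3 -m creep '-0.7 0 0 0 0 0 0;-0.7 0 0 0 0 0 0;0 0 0 0 0 0 0'
```

```text
time_s: 4.28
position: [510.3, 325.8, 57.3]
ee_rot: [-0.001, 0.651, 0.759, 0.002]
ft_force: [-0.3, 9.1, -2.3]
width: 0.7
finger_force: 4.3
```

```bash
python3 -m creep '-0.7 0 0 0 0 0 0;-0.7 0 0 0 0 0 0;0 0 0 0 0 0 0'
```

```text
time_s: 4.53
position: [510.3, 325.6, 57.3]
ee_rot: [-0.002, 0.651, 0.759, 0.002]
ft_force: [-0.5, 11.8, -2.9]
width: 0.6
finger_force: 6.4
```

```bash
python3 -m creep '-0.7 0 0 0 0 0 0;-0.7 0 0 0 0 0 0;0 0 0 0 0 0 0'
```

```text
time_s: 4.78
position: [510.4, 325.5, 57.3]
ee_rot: [-0.003, 0.651, 0.759, 0.003]
ft_force: [-0.4, 17.7, -4.0]
width: 0.5
finger_force: 8.7
```

```bash
python3 -m creep '-0.7 0 0 0 0 0 0;-0.7 0 0 0 0 0 0;0 0 0 0 0 0 0'
```

```text
time_s: 5.03
position: [510.4, 325.5, 57.4]
ee_rot: [-0.004, 0.651, 0.759, 0.004]
ft_force: [-1.6, 22.8, -4.2]
width: 0.6
finger_force: 11.0
```

```bash
python3 -m creep '14 0 0 0 0 0 0; 0 0 0 0 0 0 0; 0 0 -35 0 0 0 92; 0 0 -35 0 0 0 92; 0 0 -35 0 0 0 92; 0 0 -35 0 0 0 92; -32 0 0 0 0 0 92; -32 0 0 0 0 0 92; -32 0 0 0 0 0 92; -34.5 0 0 0 0 0 92'
python3 -m creep '0 0 0 0 0 0 92; 0 0 0 0 0 0 92'
python3 - <<'E'
from h import *
from bench import arm
s=arm.get_state();print(s["position"],rot(s["ee_rot"]).as_matrix(),s["joints"])
p,d,P=shot("wrist","w3");pi=p.astype(int)
r=(pi[...,0]>110)&(pi[...,1]<60)&(pi[...,2]<60)&(P[...,2]>123)&(P[...,2]<133)
Q=P[r];print(len(Q),np.median(Q[:,2]),cv2.minEnclosingCircle(Q[:,:2].astype(np.float32)),Q.min(0),Q.max(0))
E
```

```text
time_s: 5.87
position: [529.2, 202.6, 197.5]
ee_rot: [0.001, 0.65, 0.76, -0.0]
ft_force: [0.6, 0.1, -0.0]
width: 52.0
finger_force: 0.0
time_s: 6.03
position: [529.6, 202.4, 197.3]
ee_rot: [0.0, 0.652, 0.758, -0.0]
ft_force: [-0.4, -0.5, 0.2]
width: 64.9
finger_force: 0.0
[529.5753066  202.42883316 197.2602139 ] [[-1.50104949e-01  9.88670066e-01 -7.29903650e-05]
 [ 9.88669846e-01  1.50104866e-01 -6.81775386e-04]
 [-6.63094707e-04 -1.74501233e-04 -9.99999765e-01]] [ 1.52401547e-01  1.51219254e-01  1.63979760e+00 -6.79168723e-04
  1.35075150e+00  1.87544992e-03]
5444 126.91673393867268 ((529.7440795898438, 206.7781219482422), 30.206571578979492) [499.53763217 178.80577866 123.04808571] [559.75350564 236.9748424  129.8337357 ]
```

View pics/w3.png

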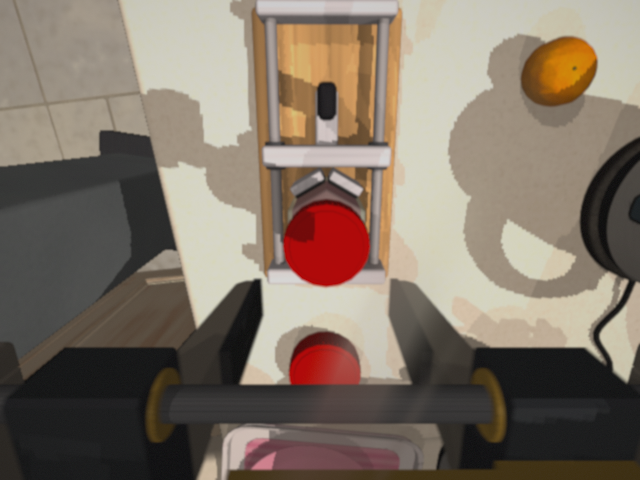

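The cap is at (327,244), fully visible, and its centre is about 3.6 mm behind the TCP. The jaw is now tight on the glass. I'll align and descend.

```bash
python3 -m creep '3.6 0.2 0 0 0 0 92; 0 0 15 0 0 0 92; 0 0 15 0 0 0 92; 0 0 20 0 0 0 92; 0 0 20 0 0 0 92; 0 0 16 0 0 0 92; 0 0 9.5 0 0 0 92; 0 0 0 0 0 0 92;0 0 0 0 0 0 92'
```

```text
time_s: 6.83
position: [528.6, 208.7, 101.7]
ee_rot: [-0.0, 0.65, 0.76, -0.0]
ft_force: [-0.1, 0.4, 0.2]
width: 91.6
finger_force: 0.0
```

```bash
python3 -m creep '0 0 0 0 0 0 92';  python3 -m creep '0 0 0 0 0 0 92'
```

```text
time_s: 6.92
position: [529.7, 208.6, 103.0]
ee_rot: [0.001, 0.65, 0.76, 0.001]
ft_force: [-0.1, 0.7, 0.9]
width: 92.0
finger_force: 0.0
time_s: 7.0
position: [529.9, 208.3, 103.2]
ee_rot: [0.001, 0.65, 0.76, 0.001]
ft_force: [1.2, -1.0, -0.3]
width: 91.8
finger_force: 0.0
```

```bash
python3 -m creep '-2 -0.3 1 0 0 0 92; 0 0 0 0 0 0 92; 0 0 0 0 0 0 50; 0 0 0 0 0 0 50; 0 0 0 0 0 0 50; 0 0 0 0 0 0 50; 0 0 0 0 0 0 50; 0 0 0 0 0 0 50' 40; python3 -m creep '0 0 0 0 0 0 50; 0 0 0 0 0 0 50; 0 0 0 0 0 0 50'
```

```text
time_s: 7.67
position: [529.4, 206.0, 100.8]
ee_rot: [0.0, 0.651, 0.759, 0.001]
ft_force: [1.3, 0.4, -1.6]
width: 58.4
finger_force: 40.0
time_s: 7.92
position: [529.4, 206.0, 100.9]
ee_rot: [0.0, 0.651, 0.759, 0.001]
ft_force: [3.0, 0.4, -1.8]
width: 57.7
finger_force: 40.0
```

```bash
python3 -m creep '0 0 -0.14 0 0 -0.1 50; 0 0 -0.14 0 0 -0.1 50; 0 0 -0.14 0 0 -0.1 50; 0 0 -0.14 0 0 -0.1 50; 0 0 0 0 0 0 50; 0 0 0 0 0 0 50'; python3 -c "
from bench import arm;s=arm.get_state();print(s['wrist_torque'],s['ft_force'],s['joints'][5])"
```

```text
time_s: 8.42
position: [528.6, 205.5, 101.2]
ee_rot: [-0.0, 0.488, 0.873, -0.001]
ft_force: [0.7, -0.6, 0.5]
width: 58.2
finger_force: 40.0
[-0.49842109 -0.00168319  0.16986975] [ 0.72668176 -0.61935272  0.54957898] -0.3932240453281105
```

```bash
python3 -m creep '0 0 -0.14 0 0 -0.1 50; 0 0 -0.14 0 0 -0.1 50; 0 0 -0.14 0 0 -0.1 50; 0 0 -0.14 0 0 -0.1 50; 0 0 -0.14 0 0 -0.1 50; 0 0 -0.14 0 0 -0.1 50; 0 0 -0.14 0 0 -0.1 50; 0 0 0 0 0 0 50'; python3 - <<'E'
from h import *
from bench import arm;s=arm.get_state();print(s['wrist_torque'],s['ft_force'],s['joints'][5])
p,d,P=shot("wrist","w4")
E
```

```text
time_s: 9.08
position: [529.0, 206.0, 102.8]
ee_rot: [0.0, 0.158, 0.987, 0.0]
ft_force: [0.1, -0.7, 3.0]
width: 58.2
finger_force: 40.0
[-0.18301847 -0.01016112  0.02274033] [ 0.1490909  -0.73781131  3.00483365] -1.0955734077789183
```

View pics/w4.png

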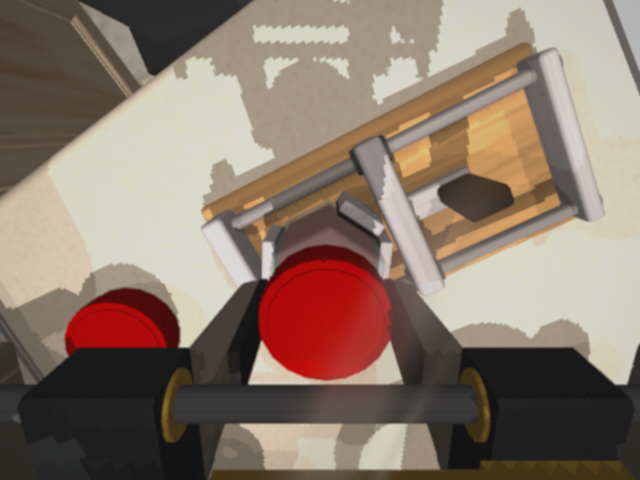

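The jar's flats still sit in the V pads at (350,215) and (270,255) after 63°, with the cap at (326,312) in the fingers, so the jar has not turned. I'll go on to about 82°, then lift gently.

```bash
python3 -m creep '0 0 0 0 0 -0.11 50; 0 0 0 0 0 -0.11 50; 0 0 0 0 0 -0.11 50; 0 0 0 0 0 0 50;0 0 0 0 0 0 50'; python3 -m creep '0 0 -1 0 0 0 50; 0 0 -1 0 0 0 50; 0 0 0 0 0 0 50'
```

```text
time_s: 9.55
position: [529.0, 206.2, 102.6]
ee_rot: [0.0, -0.004, 1.0, 0.0]
ft_force: [-0.6, 0.5, 3.9]
width: 58.1
finger_force: 40.0
time_s: 9.8
position: [528.5, 205.8, 103.8]
ee_rot: [-0.0, -0.006, 1.0, -0.0]
ft_force: [-0.6, 0.5, -0.1]
width: 58.1
finger_force: 40.0
```

```bash
python3 -m creep '0 0 -2 0 0 0 50; 0 0 -4 0 0 0 50; 0 0 -6 0 0 0 50; 0 0 -8 0 0 0 50; 0 0 -5 0 0 0 50; 0 0 -3 0 0 0 50; 0 0 0 0 0 0 50; 0 0 0 0 0 0 50; 0 0 0 0 0 0 50'; python3 - <<'E'
from h import *
p,d,P=shot("wrist","w5");p2,_,_=shot("scene","s5")
c=cv2.resize(p2[170:270,140:260],None,fx=4,fy=4,interpolation=cv2.INTER_CUBIC)
a=cv2.resize(p,(480,400));cv2.imwrite("pics/fin.png",np.hstack([a,c[:400,:320]])[:,:,::-1])
pi=p.astype(int);r=(pi[...,0]>110)&(pi[...,1]<60)&(pi[...,2]<60)&(P[...,2]>130)
Q=P[r];A=np.c_[Q[:,:2]-Q[:,:2].mean(0),np.ones(len(Q))];Q2=Q[:,2];m=abs(Q2-np.median(Q2))<3
print(np.median(Q,0),np.linalg.lstsq(A[m],Q2[m],rcond=None)[0])
E
```

```text
time_s: 10.55
position: [528.6, 205.9, 132.0]
ee_rot: [-0.0, -0.007, 1.0, -0.0]
ft_force: [-0.2, 0.1, -0.0]
width: 58.2
finger_force: 40.0
[526.26540403 206.7341253  158.12924588] [ 2.54411120e-05 -9.91317835e-04  1.58110417e+02]
```

View pics/fin.png

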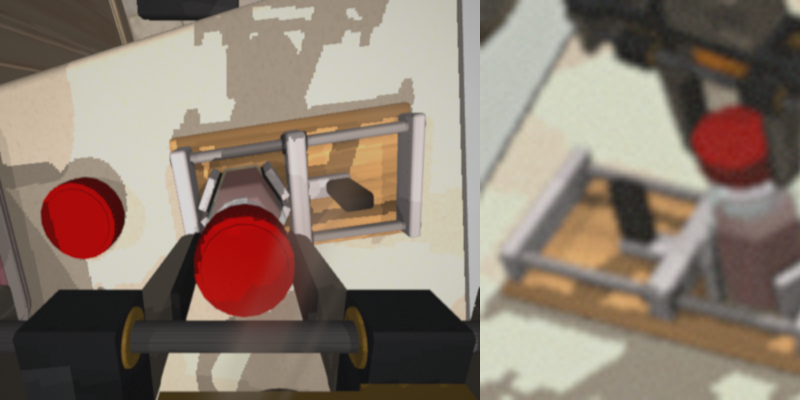

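The cap is level, with its top at 158 mm, so its lower edge is at about 137 mm, 17 mm above the rim. The jar stands on the board between the jaws, unturned.

```bash
python3 -c "
from bench import order;print(order.sign_off())"
```

```text
the job is handed in; nothing more can be done
None
```

I opened the jam jar and handed the job in after about 11 s: the vise jaw was pushed about 2 mm until snug (peak push about 23 N, above the 15–18 N you gave), the cap was turned about 82° anticlockwise, and it is held level about 17 mm above the open jar, which had neither turned nor lifted in the pictures.

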